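# Close up the tool chest with the fingertips

## Task

Close up the wooden tool chest for the day using the fingertips only: push both drawers fully home, and push the loose cover board on top along its ledges until it is fully home against the stop at the chest's right-hand end. Grasp nothing, and never lift or tip the board: it stays lying on its ledges as it slides. Leave everything else on the bench where it is.

Things in the scene. Friction and masses are not known exactly. Their poses are not given: they have to be found in the camera images.
- chest: low wooden tool chest fixed to the bench, 170 deep (x) x 280 wide (y) x 95 mm high. Origin: centre of its underside, on the bench. x points from the drawer front (x = -85 mm) to the back, y to its left as the robot sees it, z up. Two drawers side by side in front; above them an open till whose cover, a loose board, slides along y between front and back cheeks (10 mm thick) on ledges 85 mm up
- stop (a point): middle of the stop on the chest: the inner face (chest y = -132 mm) of the right end wall, which is 95 mm high like the cheeks; point 89 mm above the bench. The cover's right edge meets it when fully home. The chest's left end (outer face at chest y = +140 mm) is open at the top: the board slides over it
- cover: loose plywood cover board, 147 (x) x 272 (y) x 8 mm, 0.2 to 0.33 kg, flat on the ledges, axes as the chest's, held only by its weight; sticks out 50 to 90 mm past the chest's left end. Origin: centre of its underside. Sliding friction 1 to 4 N. Fully home: origin at chest y = +4 mm, left edge flush with the chest's left end. Shut it by pushing the batten's left side towards the chest's -y
- batten (a point): centre of the dark wooden batten across the top of the cover, 90 (x) x 18 (y) x 22 mm high, 60 mm to +y of the cover's origin; this point is 19 mm above the board's underside and 11 mm above its top face; batten sides are 9 mm to +y and -y of it, batten top 11 mm above it
- drawer_left (a joint): how far the left drawer (chest +y side) is out, in m; 0 = fully home, at a hard stop; at most 0.10. Starts 0.025 to 0.06. Friction about 1.5 N, no spring
- drawer_left_knob (a point): centre of the outer end of the left drawer's dark knob, 20 mm across, 16 mm out from the drawer front, 42 mm above the bench, at chest y = +70 mm; faces the chest's -x; at chest x = -113 mm when shut. The drawer front is a pale plate 132 mm wide, 12 mm thick, 10 to 58 mm above the bench, lying on the outside of the chest front when shut. Push towards the chest's +x
- drawer_right (a joint): how far the right drawer (chest -y side) is out; otherwise as the left drawer
- drawer_right_knob (a point): centre of the outer end of the right drawer's knob, at chest y = -70 mm; otherwise as the left knob
- glue: bystander, leave alone: white glue bottle, 56 mm across, 130 mm tall, standing beside the chest's front left corner; origin at its underside
- offcut: bystander, leave alone: dark wood offcut block 45 x 70 x 50 mm high, lying beside the chest's front right corner; origin at its underside
- chisel: bystander, leave alone: chisel 260 mm long, 28 mm thick handle, lying on the bench along the back of the chest; origin at its underside
- cup: bystander, leave alone: white cup, 72 mm across, 85 mm tall, standing left of the chest; origin at its underside
- plane: bystander, leave alone: wooden hand plane 220 x 62 mm, about 100 mm tall; origin at its underside
- mallet: bystander, leave alone: wooden mallet lying on its side, 235 mm long, head 65 x 120 x 70 mm; origin at its underside
- flask: bystander, leave alone: steel drinking flask, 68 mm across, 190 mm tall; origin at its underside

How it is judged (in metres and radians):
At the end, for the whole second after the job is handed in: Both drawers are less than 4 mm from fully home, and the cover board lies flat (within 0.03 rad) and still on its ledges, less than 5 mm from its stop (value of joint each of drawer_left, drawer_right below 0.004 m and y of cover in the frame of chest between -0.003 and 0.009 m and z of cover in the frame of chest between 0.082 and 0.088 m and angle between cover's own z axis and vertical below 0.03 rad and linear speed of cover below 0.01 m/s); the robot touches nothing.
It fails at once if the cover board is lifted more than 8 mm off its ledges or tipped more than 0.12 rad (z of cover in the frame of chest above 0.093 m or angle between cover's own z axis and vertical above 0.12 rad).
It fails at once if the batten or a drawer knob is pinched: it is squeezed with more than 30 N in all between the finger pads ((x of the grasp point in the frame of batten between -0.055 and 0.055 m and y of the grasp point in the frame of batten between -0.012 and 0.012 m and z of the grasp point in the frame of batten between -0.022 and 0.028 m and contact force between the fingers and cover above 30 N) or (x of the grasp point in the frame of drawer_left_knob between -0.004 and 0.02 m and y of the grasp point in the frame of drawer_left_knob between -0.012 and 0.012 m and z of the grasp point in the frame of drawer_left_knob between -0.022 and 0.028 m and contact force between the fingers and drawer_left above 30 N) or (x of the grasp point in the frame of drawer_right_knob between -0.004 and 0.02 m and y of the grasp point in the frame of drawer_right_knob between -0.012 and 0.012 m and z of the grasp point in the frame of drawer_right_knob between -0.022 and 0.028 m and contact force between the fingers and drawer_right above 30 N)).
It fails at once if a bystander is moved more than 25 mm (distance of any of glue, offcut, chisel, cup, plane, mallet, flask from where it was at the start of the episode above 0.025 m).
It also fails if it takes over 54 s, if anything falls off the work surface, if the arm or the gripper's body presses on something with over 40 N, if the wrist force passes 120 N, or if a joint passes its speed limit or range.

## Robot

A 6-joint arm with a two-finger parallel gripper is mounted at the origin on the work surface. World frame = base frame: x ahead of the robot, y to its left, z up, the work surface at z = 0. Lengths are in mm, angles in rad, forces in N, time in s.
With the tool pointing down it reaches from about 300 to 875 mm from the base axis. Payload 4.2 kg.
Tool frame: the origin (TCP) lies on the centre line of the jaws, within the pads' length; the fingertips stand 14 mm ahead of it and the grasp point (between the pads) lies 5 mm behind it (env.tip_extent is the distance from the TCP to the fingertips, in mm); z points along the fingers, y is the direction in which the jaws open and shut (so a half turn about z gives the same grasp; the last joint's range is limited). The gripper opens to 85 mm and grips with 20 to 120 N. Pads are 22 mm wide; open, the fingers measure 114 mm over their backs; the gripper's body (76 mm by 85 mm) begins 54 mm behind the grasp point. The pads swing forward as they close: fully open they stand 13 mm farther back than shut.
Start: joints at [-1.122, 0.32, 1.565, -0, 1.257, -0.02], TCP at [259.799, -512.976, 245.338] pointing down, gripper open.
Joint ranges: [-3.11, 3.11], [-0.84, 2.01], [0.21, 2.61], [-1.34, 4.49], [0.05, 2.63], [-2.56, 2.56]. Speed limits (rad/s): [2.57, 2.57, 3.14, 3.14, 3.14, 3.14].

## Interface

Orientations are given as a unit quaternion [w, x, y, z].
In Python, from rig import env gives the robot as it stands. The module is installed in compiled form; this text tells all that it offers.
- The arm moves only by the tool arm_command, never from a script. Its argument "plan" is a list that holds one entry, the list of rows, each a list of 7 numbers: the shift along the tool's x, y, z in units of 30 mm (1.0 is 30 mm), then the turn, a rotation vector about the tool's x, y, z in rad, then the gripper command: -1 is shut, 1 is fully open, values between are in proportion. In form: [[[x, y, z, wx, wy, wz, gripper], ...]]. A call has 1 to 12 rows; each row shifts and turns the pose as measured when the row begins, along the tool's axes as they then stand; what a row does not reach is not made up. A row lasts 1/12 s, in which the tool goes at most 41.7 mm and 7.16 degrees, less where a joint would pass 70% of its speed; a pose out of reach is approached as far as the arm can. A call is refused whole if a number of a shift passes 1 or a number of a turn 0.125, either way. A call with a gripper value outside its range is refused whole. The fingers move at their own pace and stop on an object; "grip_force" is the grip in N (left out, the last holds). Time passes only in rows, so rows that do not move let the fingers close. It gives the time, the measured TCP pose, the force and the opening at its end, in the units of the state.
- env.state(): the state, without advancing time (a new reading comes with each control period).
- env.capture(name): name is "side" or "top"; returns a dict with "pixels" (420x560x3 uint8, blue, green, red), "intrinsics" (3x3 intrinsics, pixels), "R" (3x3) and "t" (3): a world point X has camera coordinates R X + t. Camera axes: x right, y down, z forward; pixel columns grow to the right and rows downward; lengths in mm; the calibration is good to about 2 mm. A picture is of the moment at which its call begins. There is no depth.
- env.hand_in(): hands the job in, once; it reports no verdict.
Trained networks look in the newest picture that a camera, given by its name, has taken for a name from the list of things; names that differ only in an ending like _2 or _b are one class to them, and where a whole thing is asked for, a point or a joint stands for the part that bears it (a point fixed in the world has none). Each returns a list of dicts, best first, with "score" (0 to 1); they miss things now and then, are a little off and sometimes report something else, mostly with a low value. They report only what shows in the picture. A call takes as long as a camera call.
- env.trace(target, camera): "region" (420x560 bool, what is visible of it) and "rect" ([left, top, right, bottom] in pixels, round what is visible of it).
The state is a dict: "clock": time; "qpos": joint angles; "qvel": joint speeds; "tau": joint torques, N m; "tool_pos": TCP position; "eef_rot": TCP orientation; "wrist_force": force on the tool from outside, world axes, zero at the start; "moment": the same for the moment, N m; "width": finger opening in mm.
Only numpy, scipy, OpenCV 4.12 (cv2) and the standard library are available. Lean on these libraries where they do the work, as an engineer would, in place of code of your own. Each camera call takes 0.05 s, during which the arm holds its last target.

## Working session

There is one attempt and no reset: what is moved stays moved. The work goes in short steps, Python scripts to look and compute and a tool call to move; the robot and the scene stay as the last step left them, time stands still between calls to the robot, and variables do not carry over. Pictures are saved under pics/ and viewed, and the job is handed in when it is done.

Besides the shell and the picture viewer there is one more tool, called as name(argument=value, ...) on one line, values as JSON. arm_command: Moves the arm, as the interface text tells. Its arguments: {"type":"object","properties":{"plan":{"type":"array","items":{"type":"array","items":{"type":"array","items":{"type":"number"}}}},"grip_force":{"type":"number"}},"required":["plan"]}

```bash
mkdir -p pics; ls; python3 - <<'E'
from rig import env
import cv2,numpy as np
for c in("top","side"):
    d=env.capture(c); cv2.imwrite(f"pics/{c}0.png",np.asarray(d["pixels"]))
    print(c,d["intrinsics"],d["R"],d["t"])
    for n in("chest","cover","batten","drawer_left_knob","drawer_right_knob","drawer_left","glue","offcut","cup","plane","mallet","flask","chisel"):
        r=env.trace(n,c)
        print(n,[(round(x["score"],2),x["rect"]) for x in r[:2]])
print(env.state())
E
```

```text
pics
top [[517.14533988   0.         280.13107704]
 [  0.         517.14533988 211.82277984]
 [  0.           0.           1.        ]] [[ 0.02520716 -0.99966291  0.00621888]
 [-0.98332589 -0.02591496 -0.17999612]
 [ 0.18009661 -0.00157799 -0.98364766]] [ -26.88658184  579.10881733 1511.83294798]
chest [(0.89, [267.1, 163.8, 363.8, 247.8]), (0.49, [264.6, 213.2, 309.0, 240.9])]
cover [(0.62, [242.4, 162.9, 337.8, 216.2])]
batten [(0.92, [245.6, 163.0, 341.8, 216.6])]
drawer_left_knob [(0.75, [267.5, 216.2, 307.3, 241.7])]
drawer_right_knob [(0.59, [311.1, 220.4, 355.0, 246.3])]
drawer_left [(0.66, [268.0, 217.4, 310.9, 238.1])]
glue [(0.6, [231.3, 224.5, 250.7, 246.6]), (0.41, [278.4, 154.9, 359.5, 161.2])]
offcut [(0.84, [374.0, 237.6, 400.4, 255.1])]
cup [(0.73, [198.2, 160.6, 220.2, 183.6]), (0.31, [274.5, 156.0, 359.8, 162.6])]
plane [(0.63, [139.8, 231.0, 165.6, 307.5])]
mallet [(0.97, [102.4, 167.9, 146.1, 240.1])]
flask [(0.58, [429.3, 202.2, 459.5, 231.4])]
chisel [(0.82, [277.2, 155.1, 360.5, 165.4]), (0.42, [196.8, 157.9, 219.3, 184.3])]
side [[459.29514832   0.         274
[... 1202 characters left out ...]
 237.3])]
{'clock': 1.4, 'qpos': array([-1.12204027e+00,  3.19581628e-01,  1.56450253e+00,  9.84164258e-07,
        1.25739341e+00, -2.00323089e-02]), 'qvel': array([ 1.50881561e-03, -2.58029862e-05,  8.43394825e-04,  1.64189778e-04,
       -7.97360565e-04, -2.57529205e-04]), 'tau': array([ 1.89696853e-03, -4.15405297e+01, -2.34419954e+01,  3.57545823e-04,
        3.90974890e-05, -3.54693299e-06]), 'tool_pos': array([ 259.77778581, -512.9855123 ,  245.34752216]), 'eef_rot': array([5.61252297e-05, 9.72655257e-01, 2.32253629e-01, 1.26979280e-05]), 'wrist_force': array([ 0.38625157,  0.83228332, -0.64380508]), 'moment': array([-0.03447104, -0.07031598,  0.0301877 ]), 'width': 85.17582042169109}
```

```bash
python3 - <<'E'
import cv2
a=cv2.imread("pics/top0.png")[140:265,220:420]; cv2.imwrite("pics/top0z.png",cv2.resize(a,None,fx=4,fy=4,interpolation=cv2.INTER_CUBIC))
a=cv2.imread("pics/side0.png")[130:280,180:360]; cv2.imwrite("pics/side0z.png",cv2.resize(a,None,fx=4,fy=4,interpolation=cv2.INTER_CUBIC))
E
```

```text
(no output)
```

View pics/top0.png

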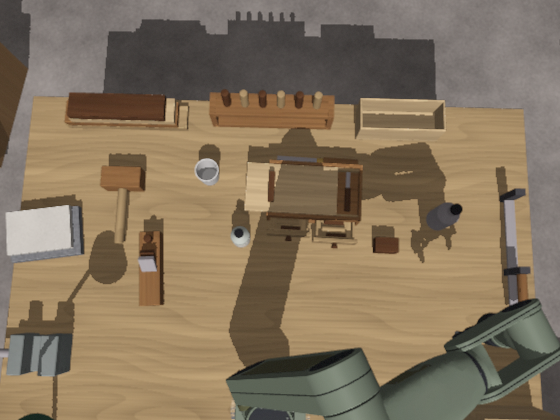

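View pics/top0z.png

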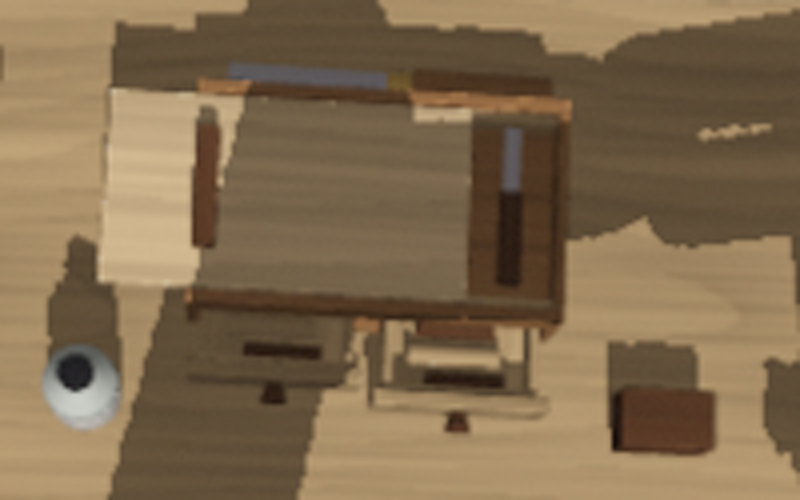

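View pics/side0z.png

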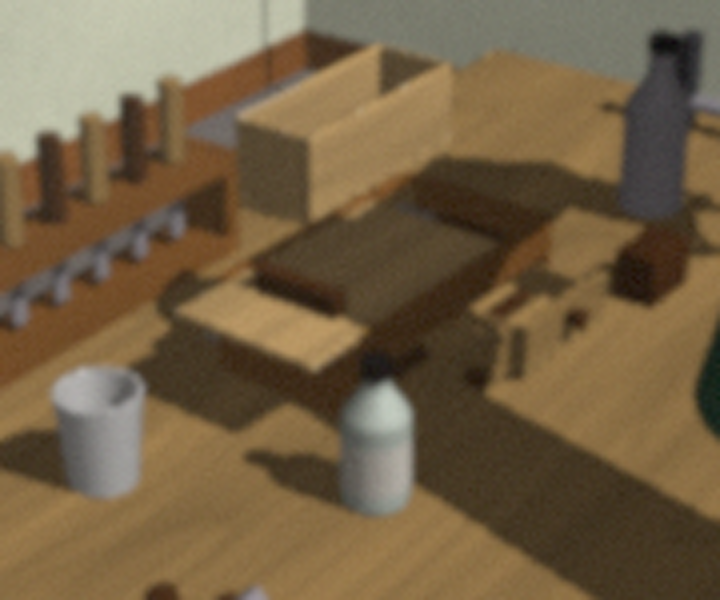

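```bash
cat > h.py <<'E'
import numpy as np
T=dict(K=np.array([[517.14533988,0,280.13107704],[0,517.14533988,211.82277984],[0,0,1]]),R=np.array([[0.02520716,-0.99966291,0.00621888],[-0.98332589,-0.02591496,-0.17999612],[0.18009661,-0.00157799,-0.98364766]]),t=np.array([-26.88658184,579.10881733,1511.83294798]))
S=dict(K=np.array([[459.29514832,0,274.17832488],[0,459.29514832,201.79004168],[0,0,1]]),R=np.array([[-0.81654192,-0.57726597,0.00482615],[-0.27950482,0.38801672,-0.8782483],[0.50511023,-0.71847549,-0.47818054]]),t=np.array([469.75396556,267.8264533,1294.83258177]))
def proj(C,X):
    X=np.atleast_2d(X); c=X@C["R"].T+C["t"]; p=c@C["K"].T; return p[:,:2]/p[:,2:]
def c2w(p,X):
    X=np.atleast_2d(np.array(X,float)); x,y,a=p[:3]; c,s=np.cos(a),np.sin(a)
    return np.c_[x+c*X[:,0]-s*X[:,1],y+s*X[:,0]+c*X[:,1],X[:,2]]
def back(C,uv,z):
    d=C["R"].T@np.linalg.inv(C["K"])@np.array([*uv,1]); o=-C["R"].T@C["t"]; return o+d*(z-o[2])/d[2]
E
cat > fit.py <<'E'
from h import *
import cv2
from scipy.optimize import least_squares
tz=lambda u,v:np.array([220+u/4,140+v/4]); sz=lambda u,v:np.array([180+u/4,130+v/4])
def pts(p):
    dl,dr,c=p[3:]
    return [(T,(85,140,95),tz(199,80)),(T,(85,-140,95),tz(572,102)),(T,(-85,140,95),tz(187,291)),(T,(-85,-140,95),tz(560,320)),
    (T,(-113-dl,70,42),tz(273,400)),(T,(-113-dr,-70,42),tz(457,429)),
    (T,(45,c+69,115),tz(193,122)),(T,(-45,c+69,115),tz(192,245)),(T,(-73.5,c+136,93),tz(98,281)),(T,(73.5,c+136,93),tz(110,88)),
    (T,(-73.5,c-136,93),tz(469,298)),
    (S,(-73.5,c+136,93),sz(315,369)),(S,(73.5,c+136,93),sz(176,312)),(S,(-113-dr,-70,42),sz(577,320)),(S,(-113-dl,70,42),sz(478,376))]
def res(p): return np.concatenate([proj(C,c2w(p,X))[0]-q for C,X,q in pts(p)])
r=least_squares(res,[620,-60,0,40,40,70],loss="soft_l1"); p=r.x
print(np.round(p,3)); print(np.round(res(p).reshape(-1,2),1).tolist()); np.save("p.npy",p)
for n,uv,z in(("glue",(240.5,246),0),):print(n,back(T,uv,z))
dl,dr,c=p[3:]
for n,X in dict(bat=(0,c+60,104),batL=(0,c+69,104),kl=(-113-dl,70,42),kr=(-113-dr,-70,42)).items():print(n,c2w(p,X).round(1))
for C,n in((T,"top0"),(S,"side0")):
    im=cv2.resize(cv2.imread(f"pics/{n}.png"),None,fx=4,fy=4)
    def box(a,b,col):
        V=[(x,y,z) for x in(a[0],b[0]) for y in(a[1],b[1]) for z in(a[2],b[2])]; q=(proj(C,c2w(p,V))*4).astype(int)
        for i in range(8):
            for k in(1,2,4):
                if not i&k: cv2.line(im,tuple(map(int,q[i])),tuple(map(int,q[i|k])),col,1)
    box((-85,-140,0),(85,140,95),(0,255,0)); box((-73.5,c-136,85),(73.5,c+136,93),(255,0,0)); box((-45,c+51,93),(45,c+69,115),(0,0,255))
    for d,y in((dl,70),(dr,-70)): box((-97-d,y-66,10),(-85-d,y+66,58),(0,255,255)); box((-113-d,y-10,32),(-97-d,y+10,52),(255,255,0))
    im=im[560:1060,880:1680] if C is T else im[600:1100,760:1440]
    cv2.imwrite(f"pics/{n}_fit.png",im)
E
python3 fit.py
```

```text
[ 6.41488e+02 -1.12894e+02 -2.80000e-02  3.36050e+01  4.79820e+01
  6.82160e+01]
[[-0.5, -0.5], [-0.4, -1.0], [-0.8, 2.5], [1.2, 0.4], [0.1, -0.4], [0.3, -0.4], [1.1, 0.2], [-0.4, -0.6], [-0.1, 0.1], [0.2, 0.2], [-0.6, 0.8], [-0.8, -1.1], [-0.1, -0.5], [0.8, -0.4], [0.3, 0.6]]
glue [478.69973659 107.66844208   0.        ]
bat [[645.1  15.3 104. ]]
batL [[645.4  24.3 104. ]]
kl [[496.9 -38.8  42. ]]
kr [[ 478.6 -178.3   42. ]]
```

View pics/top0_fit.png

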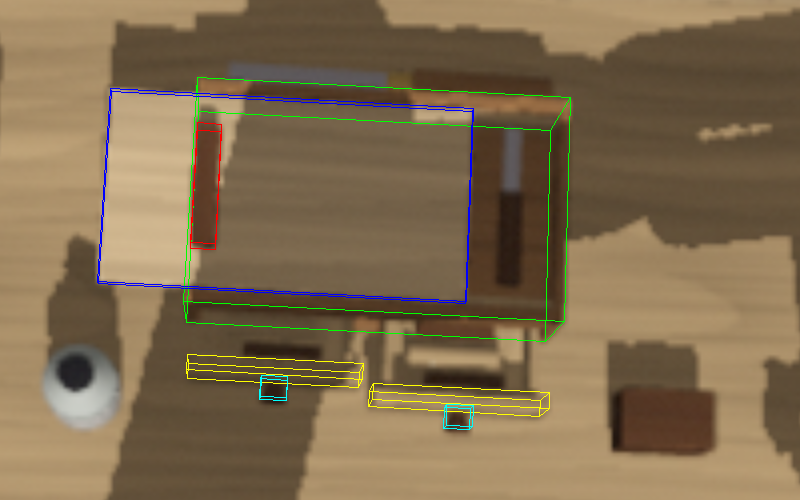

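View pics/side0_fit.png

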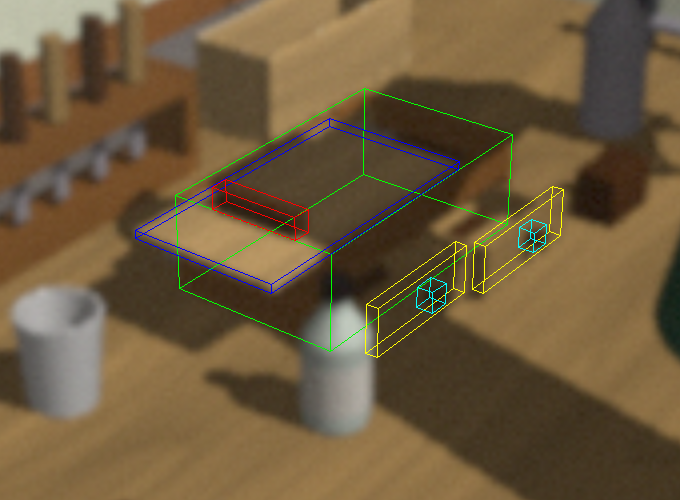

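arm_command(plan=[[[0, 0, 0, 0, 0, 0.124, -1], [0, 0, 0, 0, 0, 0.124, -1], [0, 0, 0, 0, 0, 0.124, -1], [0, 0, 0, 0, 0, 0.124, -1], [0, 0, 0, 0, 0, 0, -1], [0, 0, 0, 0, 0, 0, -1]]], grip_force=40)

```text
clock: 1.9
tool_pos: [259.8, -513.0, 245.3]
eef_rot: [0.0, 1.0, -0.018, 0.0]
wrist_force: [0.1, -0.3, 0.6]
width: 12.2
```

arm_command(plan=[[[0.45, -0.9, 0, 0, 0, 0, -1], [0.45, -0.9, 0, 0, 0, 0, -1], [0.45, -0.9, 0, 0, 0, 0, -1], [0.45, -0.9, 0, 0, 0, 0, -1], [0.45, -0.9, 0, 0, 0, 0, -1], [0.45, -0.9, 0, 0, 0, 0, -1], [0.45, -0.9, 0, 0, 0, 0, -1], [0.45, -0.9, 0, 0, 0, 0, -1], [0.45, -0.9, 0, 0, 0, 0, -1], [0.45, -0.9, 0, 0, 0, 0, -1], [0, 0, 0, 0, 0, 0, -1], [0, 0, 0, 0, 0, 0, -1]]])

```text
clock: 2.9
tool_pos: [406.6, -236.4, 244.7]
eef_rot: [0.001, 1.0, -0.002, 0.002]
wrist_force: [0.0, -0.2, 0.1]
width: 0.0
```

```bash
cat > st.py <<'E'
from rig import env
from h import *
from scipy.spatial.transform import Rotation as Rn
p=np.load("p.npy"); s=env.state(); q=s["eef_rot"]; M=Rn.from_quat(np.r_[q[1:],q[0]]).as_matrix()
c,sn=np.cos(p[2]),np.sin(p[2]); d=s["tool_pos"]-[p[0],p[1],0]
print("t",round(s["clock"],2),"tcp",s["tool_pos"].round(1),"chest frame",(round(c*d[0]+sn*d[1],1),round(-sn*d[0]+c*d[1],1),round(d[2],1)),"F",s["wrist_force"].round(1),"w",round(s["width"],1))
print("toolx yaw err",round(np.arctan2(M[1,0],M[0,0])-p[2],4),"toolz",M[:,2].round(3),env.tip_extent)
E
python3 st.py
```

```text
t 2.9 tcp [ 406.6 -236.4  244.7] chest frame (np.float64(-231.3), np.float64(-130.0), np.float64(244.7)) F [ 0.  -0.2  0.1] w 0.0
toolx yaw err 0.0247 toolz [ 0.003 -0.003 -1.   ] 14.0
```

arm_command(plan=[[[0.5, -1, 0, 0, 0, 0.025, -1], [0.5, -1, 0, 0, 0, 0, -1], [0, 0, 0.9, 0, 0, 0, -1], [0, 0, 0.9, 0, 0, 0, -1], [0, 0, 0.9, 0, 0, 0, -1], [0, 0, 0.9, 0, 0, 0, -1], [0, 0, 0.9, 0, 0, 0, -1], [0, 0, 0.9, 0, 0, 0, -1], [0, 0, 0, 0, 0, 0, -1], [0, 0, 0, 0, 0, 0, -1]]])

```text
clock: 3.73
tool_pos: [442.4, -184.9, 80.4]
eef_rot: [0.005, 1.0, -0.01, 0.007]
wrist_force: [0.3, -0.5, 0.1]
width: 0.2
```

```bash
python3 st.py
```

```text
t 3.73 tcp [ 442.4 -184.9   80.4] chest frame (np.float64(-197.0), np.float64(-77.6), np.float64(80.4)) F [ 0.3 -0.5  0.1] w 0.2
toolx yaw err 0.0088 toolz [ 0.014 -0.011 -1.   ] 14.0
```

arm_command(plan=[[[0, -0.25, 0.5, 0.011, -0.014, 0.009, -1], [0, 0, 0.45, 0, 0, 0, -1], [0, 0, 0, 0, 0, 0, -1]]])

```text
clock: 3.98
tool_pos: [445.2, -180.5, 55.2]
eef_rot: [0.001, 1.0, -0.015, 0.003]
wrist_force: [0.1, -0.6, 1.1]
width: -0.1
```

```bash
python3 st.py
```

```text
t 3.98 tcp [ 445.2 -180.5   55.2] chest frame (np.float64(-194.3), np.float64(-73.1), np.float64(55.2)) F [ 0.1 -0.6  1.1] w -0.1
toolx yaw err -0.0009 toolz [ 0.006 -0.003 -1.   ] 14.0
```

arm_command(plan=[[[0.3, -0.1, 0.05, 0, 0, 0, -1], [0.3, 0, 0.05, 0, 0, 0, -1], [0.3, 0, 0, 0, 0, 0, -1], [0.3, 0, 0, 0, 0, 0, -1], [0.3, 0, 0, 0, 0, 0, -1], [0.3, 0, 0, 0, 0, 0, -1], [0.3, 0, 0, 0, 0, 0, -1], [0, 0, 0, 0, 0, 0, -1]]])

```text
clock: 4.65
tool_pos: [516.2, -181.0, 58.1]
eef_rot: [0.003, 1.0, -0.014, 0.005]
wrist_force: [0.8, 0.1, -0.1]
width: 0.0
```

```bash
python3 st.py
```

```text
t 4.65 tcp [ 516.2 -181.    58.1] chest frame (np.float64(-123.3), np.float64(-71.6), np.float64(58.1)) F [ 0.8  0.1 -0.1] w 0.0
toolx yaw err 0.0002 toolz [ 0.01  -0.005 -1.   ] 14.0
```

arm_command(plan=[[[0.1, 0, 0.1, 0.005, -0.01, 0, -1], [0.1, 0, 0, 0, 0, 0, -1], [0.1, 0, 0, 0, 0, 0, -1]]])

```text
clock: 4.9
tool_pos: [517.5, -180.4, 54.6]
eef_rot: [-0.001, 1.0, -0.012, -0.011]
wrist_force: [-8.5, -1.4, 6.8]
width: -0.1
```

```bash
python3 st.py
```

```text
t 4.9 tcp [ 517.5 -180.4   54.6] chest frame (np.float64(-122.0), np.float64(-71.0), np.float64(54.6)) F [-8.5 -1.4  6.8] w -0.1
toolx yaw err 0.0037 toolz [-0.022  0.003 -1.   ] 14.0
```

arm_command(plan=[[[0.15, 0, 0, 0, 0.02, 0, -1], [0.15, 0, 0, 0, 0, 0, -1]]])

```text
clock: 5.07
tool_pos: [517.5, -180.1, 54.0]
eef_rot: [-0.003, 1.0, -0.011, -0.012]
wrist_force: [-11.3, -2.9, 8.5]
width: -0.3
```

```bash
python3 st.py; cat > snap.py <<'E'
import sys,cv2,numpy as np
from rig import env
n=sys.argv[1]
a=np.asarray(env.capture("top")["pixels"])[140:265,220:420]; b=np.asarray(env.capture("side")["pixels"])[150:265,200:360]
cv2.imwrite(f"pics/{n}t.png",cv2.resize(a,None,fx=4,fy=4,interpolation=cv2.INTER_CUBIC))
cv2.imwrite(f"pics/{n}s.png",cv2.resize(b,None,fx=5,fy=5,interpolation=cv2.INTER_CUBIC))
E
python3 snap.py a
```

```text
t 5.07 tcp [ 517.5 -180.1   54. ] chest frame (np.float64(-122.0), np.float64(-70.7), np.float64(54.0)) F [-11.3  -2.9   8.5] w -0.3
toolx yaw err 0.0062 toolz [-0.023  0.005 -1.   ] 14.0
```

View pics/as.png

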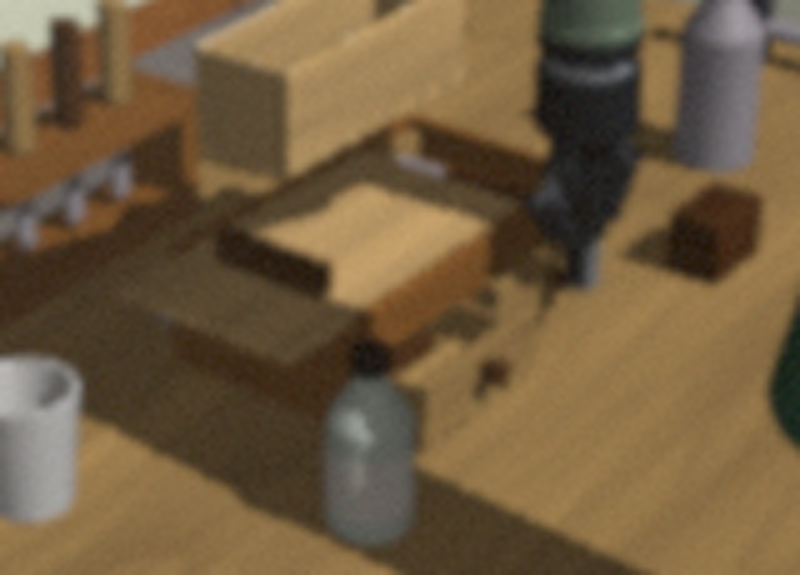

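View pics/at.png

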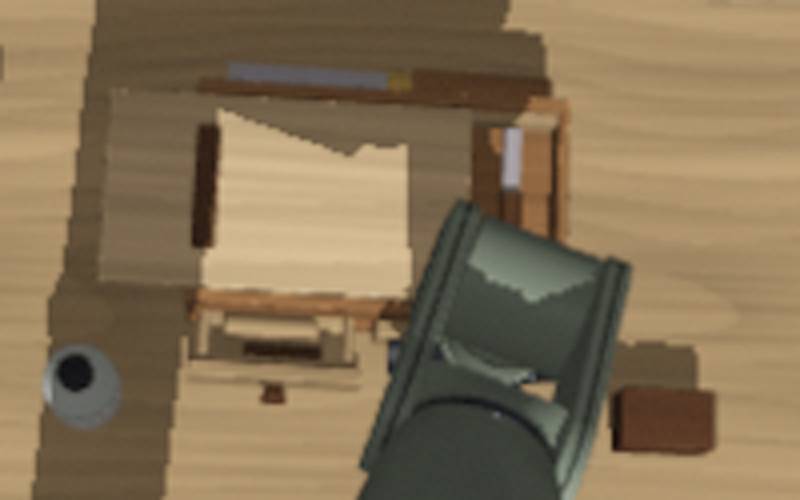

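arm_command(plan=[[[-0.7, 0, 0, 0, 0, 0, -1], [-0.7, 0, 0, 0, 0, 0, -1], [-0.7, 0, 0, 0, 0, 0, -1], [0, -0.9, 0, 0, 0, 0, -1], [0, -0.9, 0, 0, 0, 0, -1], [0, -0.9, 0, 0, 0, 0, -1], [0, -0.9, 0, 0, 0, 0, -1], [0, -0.9, 0, 0, 0, 0, -1], [0, 0, 0, 0, 0, 0, -1], [0, 0, 0, 0, 0, 0, -1]]])

```text
clock: 6.0
tool_pos: [463.6, -41.8, 59.0]
eef_rot: [-0.001, 1.0, -0.014, -0.003]
wrist_force: [-0.4, 0.2, -1.2]
width: -0.1
```

```bash
python3 st.py; python3 snap.py b
```

```text
t 6.0 tcp [463.6 -41.8  59. ] chest frame (np.float64(-179.8), np.float64(66.1), np.float64(59.0)) F [-0.4  0.2 -1.2] w -0.1
toolx yaw err -0.0007 toolz [-0.005  0.003 -1.   ] 14.0
```

View pics/bt.png

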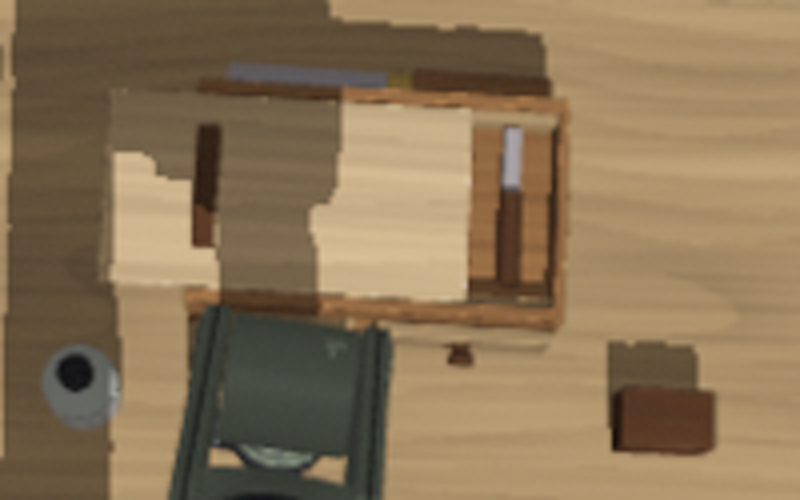

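View pics/bs.png

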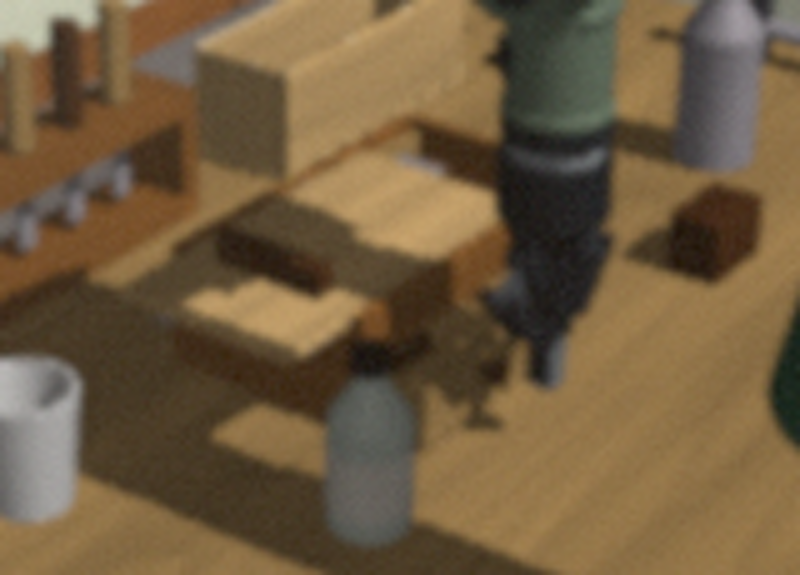

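```bash
python3 - <<'E'
from h import *
p=np.load("p.npy")
for y in(70,-70):
  for d in(0,5): print(y,d,(proj(T,c2w(p,(-113-d,y,42)))[0]-[220,140])*4)
E
```

```text
70 0 [275.49103639 354.54837537]
70 5 [275.15862318 361.07742204]
-70 0 [460.20869916 364.48332001]
-70 5 [459.98246853 371.02012455]
```

arm_command(plan=[[[0.1, -0.1, 0.15, 0, 0, 0, -1], [0.3, 0, 0.05, 0, 0, 0, -1], [0.3, 0, 0.03, 0, 0, 0, -1], [0.3, 0, 0.03, 0, 0, 0, -1], [0.3, 0, 0.03, 0, 0, 0, -1], [0.2, 0, 0.03, 0, 0, 0, -1], [0.1, 0, 0, 0, 0, 0, -1], [0, 0, 0, 0, 0, 0, -1]]])

```text
clock: 6.77
tool_pos: [516.3, -45.1, 46.9]
eef_rot: [-0.002, 1.0, -0.019, -0.005]
wrist_force: [-1.5, -0.4, 1.1]
width: -0.2
```

```bash
python3 st.py
```

```text
t 6.77 tcp [516.3 -45.1  46.9] chest frame (np.float64(-127.1), np.float64(64.3), np.float64(46.9)) F [-1.5 -0.4  1.1] w -0.2
toolx yaw err -0.0093 toolz [-0.01   0.003 -1.   ] 14.0
```

arm_command(plan=[[[0, -0.1, -0.2, 0, 0, 0, -1], [0.1, 0, 0, 0, 0, 0, -1], [0.1, 0, 0, 0, 0, 0, -1], [0.1, 0, 0, 0, 0, 0, -1], [0.1, 0, 0, 0, 0, 0, -1], [0.1, 0, 0, 0, 0, 0, -1]]])

```text
clock: 7.27
tool_pos: [522.0, -42.1, 52.7]
eef_rot: [-0.002, 1.0, -0.018, -0.016]
wrist_force: [-6.7, 0.2, 5.8]
width: -0.3
```

```bash
python3 st.py
```

```text
t 7.27 tcp [522.  -42.1  52.7] chest frame (np.float64(-121.4), np.float64(67.4), np.float64(52.7)) F [-6.7  0.2  5.8] w -0.3
toolx yaw err -0.0077 toolz [-0.033  0.004 -0.999] 14.0
```

arm_command(plan=[[[0.2, 0, 0, 0, 0, 0, -1], [0.2, 0, 0, 0, 0, 0, -1], [-0.8, 0, 0, 0, 0, 0, -1], [-0.8, 0, 0, 0, 0, 0, -1], [0, 0, -0.9, 0, 0, 0, -1], [0, 0, -0.9, 0, 0, 0, -1], [0, 0, -0.9, 0, 0, 0, -1], [0, 0, -0.9, 0, 0, 0, -1], [0, 0, -0.9, 0, 0, 0, -1], [0, -0.9, 0, 0, 0, 0, -1], [0, 0, 0, 0, 0, 0, -1]]])

```text
clock: 8.18
tool_pos: [483.2, -13.5, 197.3]
eef_rot: [-0.002, 0.999, -0.018, -0.027]
wrist_force: [-0.1, 0.2, -0.3]
width: -0.1
```

```bash
python3 st.py; python3 snap.py c
```

```text
t 8.18 tcp [483.2 -13.5 197.3] chest frame (np.float64(-161.0), np.float64(94.9), np.float64(197.3)) F [-0.1  0.2 -0.3] w -0.1
toolx yaw err -0.0083 toolz [-0.053  0.005 -0.999] 14.0
```

View pics/ct.png

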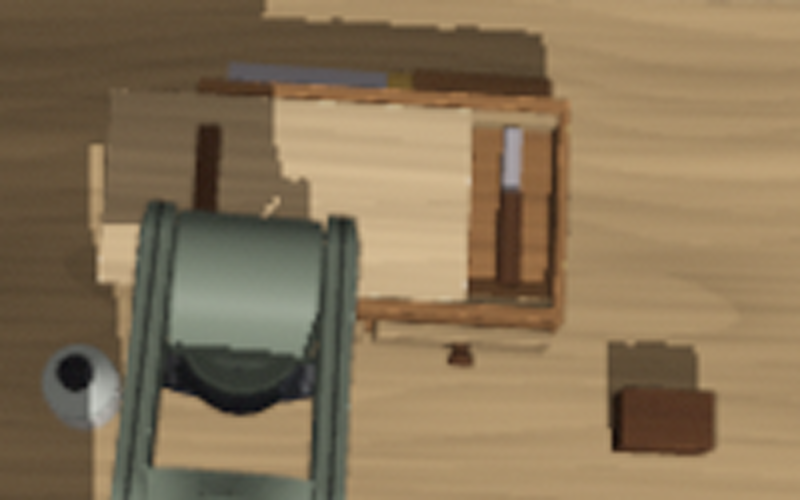

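View pics/cs.png

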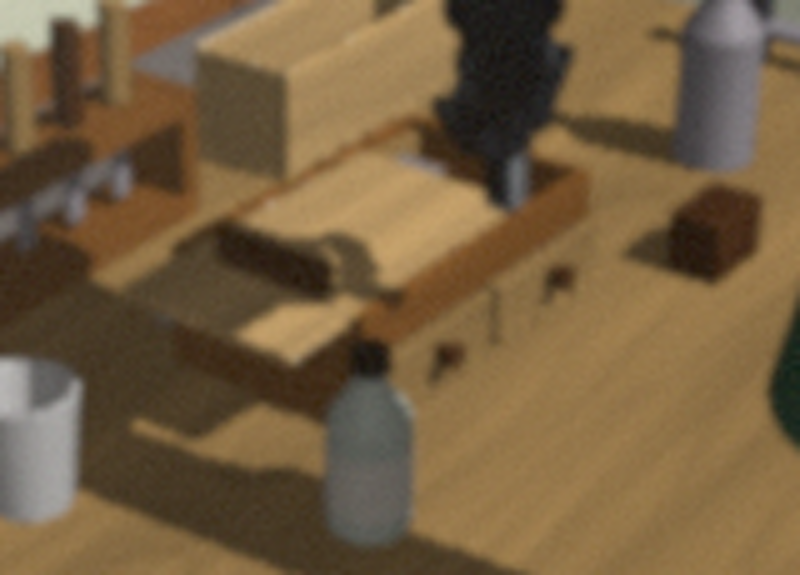

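arm_command(plan=[[[0, -0.9, 0, -0.005, 0.053, -0.008, -1], [0, -0.9, 0, 0, 0, 0, -1], [0.9, -0.8, 0, 0, 0, 0, -1], [0.9, 0, 0, 0, 0, 0, -1], [0.9, 0, 0, 0, 0, 0, -1], [0.9, 0, 0, 0, 0, 0, -1], [0.9, 0, 0, 0, 0, 0, -1], [0.5, 0, 0, 0, 0, 0, -1], [0, 0, 0, 0, 0, 0, -1], [0, 0, 0, 0, 0, 0, -1]]])

```text
clock: 9.12
tool_pos: [638.8, 54.7, 186.6]
eef_rot: [0.005, 1.0, -0.015, -0.005]
wrist_force: [-0.8, 0.1, -0.5]
width: -0.0
```

```bash
python3 st.py
```

```text
t 9.12 tcp [638.8  54.7 186.6] chest frame (np.float64(-7.4), np.float64(167.5), np.float64(186.6)) F [-0.8  0.1 -0.5] w -0.0
toolx yaw err -0.0018 toolz [-0.01 -0.01 -1.  ] 14.0
```

arm_command(plan=[[[0.2, 0, 0.5, 0.01, 0.01, 0, -1], [0, 0, 0.6, 0, 0, 0, -1], [0, 0, 0.6, 0, 0, 0, -1], [0, 0, 0.3, 0, 0, 0, -1], [0, 0, 0, 0, 0, 0, -1], [0, 0, 0, 0, 0, 0, -1]]])

```text
clock: 9.62
tool_pos: [638.8, 52.0, 123.2]
eef_rot: [0.0, 1.0, -0.016, -0.003]
wrist_force: [0.0, 0.1, -0.1]
width: 0.1
```

```bash
python3 st.py
```

```text
t 9.62 tcp [638.8  52.  123.2] chest frame (np.float64(-7.3), np.float64(164.7), np.float64(123.2)) F [ 0.   0.1 -0.1] w 0.1
toolx yaw err -0.0031 toolz [-0.006 -0.001 -1.   ] 14.0
```

arm_command(plan=[[[0.2, 0, 0.25, 0, 0, 0, -1], [0, 0, 0.05, 0, 0, 0, -1], [0, 0.2, 0, 0, 0, 0, -1], [0, 0.2, 0, 0, 0, 0, -1], [0, 0.2, 0, 0, 0, 0, -1], [0, 0.2, 0, 0, 0, 0, -1], [0, 0.2, 0, 0, 0, 0, -1]]])

```text
clock: 10.2
tool_pos: [645.6, 20.5, 117.3]
eef_rot: [-0.0, 1.0, -0.015, 0.0]
wrist_force: [-0.2, 0.9, -0.6]
width: -0.0
```

```bash
python3 st.py
```

```text
t 10.2 tcp [645.6  20.5 117.3] chest frame (np.float64(0.3), np.float64(133.5), np.float64(117.3)) F [-0.2  0.9 -0.6] w -0.0
toolx yaw err -0.0018 toolz [ 0.     0.001 -1.   ] 14.0
```

arm_command(plan=[[[0, 0.2, 0.06, 0, 0, 0, -1], [0, 0.2, 0.03, 0, 0, 0, -1], [0, 0.2, 0, 0, 0, 0, -1], [0, 0.2, 0, 0, 0, 0, -1], [0, 0.2, 0, 0, 0, 0, -1], [0, 0.1, 0, 0, 0, 0, -1], [0, 0.1, 0, 0, 0, 0, -1]]])

```text
clock: 10.78
tool_pos: [644.7, -20.0, 115.6]
eef_rot: [-0.001, 1.0, -0.016, 0.001]
wrist_force: [-0.0, 1.7, 0.9]
width: 0.1
```

```bash
python3 st.py; python3 snap.py d
```

```text
t 10.78 tcp [644.7 -20.  115.6] chest frame (np.float64(0.6), np.float64(93.0), np.float64(115.6)) F [-0.   1.7  0.9] w 0.1
toolx yaw err -0.0041 toolz [ 0.003  0.002 -1.   ] 14.0
```

View pics/ds.png

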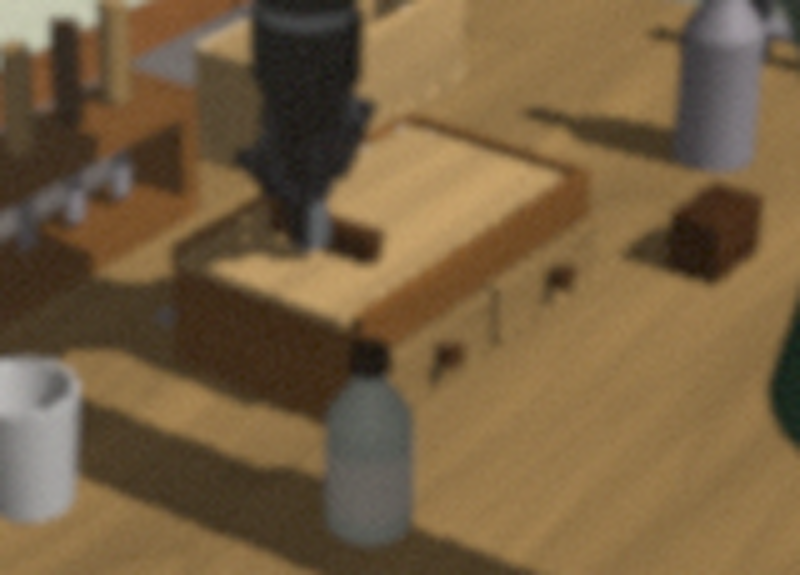

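Board nearly home and flat. Pushing gently until the stop is felt.

arm_command(plan=[[[0, 0.1, 0, 0, 0, 0, -1], [0, 0.1, 0, 0, 0, 0, -1], [0, 0.1, 0, 0, 0, 0, -1], [0, 0.1, 0, 0, 0, 0, -1]]])

```text
clock: 11.22
tool_pos: [645.2, -28.7, 115.6]
eef_rot: [-0.005, 1.0, -0.017, 0.002]
wrist_force: [1.0, 14.4, 0.7]
width: 0.0
```

```bash
python3 st.py
```

```text
t 11.22 tcp [645.2 -28.7 115.6] chest frame (np.float64(1.4), np.float64(84.3), np.float64(115.6)) F [ 1.  14.4  0.7] w 0.0
toolx yaw err -0.0055 toolz [ 0.005  0.01  -1.   ] 14.0
```

arm_command(plan=[[[0, -0.5, 0, 0, 0, 0, -1], [0, -0.9, 0, 0, 0, 0, -1], [0, 0, -0.9, 0, 0, 0, -1], [0, 0, -0.9, 0, 0, 0, -1], [0, 0, -0.9, 0, 0, 0, -1], [0, 0, -0.9, 0, 0, 0, -1], [-0.9, 0, -0.3, 0, 0, 0, -1], [-0.9, 0, 0, 0, 0, 0, -1], [-0.9, 0, 0, 0, 0, 0, -1], [-0.9, 0, 0, 0, 0, 0, -1], [-0.9, 0, 0, 0, 0, 0, -1], [-0.9, 0, 0, 0, 0, 0, -1]]])

```text
clock: 12.22
tool_pos: [482.5, 21.2, 235.3]
eef_rot: [0.001, 1.0, -0.014, 0.003]
wrist_force: [0.5, 0.3, 0.6]
width: 0.0
```

arm_command(plan=[[[-0.9, -0.9, 0, 0, 0, 0, -1], [-0.9, -0.9, 0, 0, 0, 0, -1], [-0.3, -0.9, 0, 0, 0, 0, -1], [0, -0.9, 0, 0, 0, 0, -1], [0, -0.9, 0, 0, 0, 0, -1], [0, -0.9, 0, 0, 0, 0, -1], [0, 0, 0, 0, 0, 0, -1], [0, 0, 0, 0, 0, 0, -1]]])

```text
clock: 12.88
tool_pos: [412.7, 189.2, 235.0]
eef_rot: [0.005, 1.0, -0.013, 0.004]
wrist_force: [-0.1, 0.2, -1.2]
width: -0.0
```

```bash
python3 st.py; python3 snap.py e;  python3 - <<'E'
from h import *
import cv2
p=np.load("p.npy")
for C,n,o,k in((T,"et",(220,140),4),(S,"es",(200,150),5)):
    im=cv2.imread(f"pics/{n}.png")
    def box(a,b,col):
        V=[(x,y,z) for x in(a[0],b[0]) for y in(a[1],b[1]) for z in(a[2],b[2])]; q=((proj(C,c2w(p,V))-o)*k).astype(int)
        for i in range(8):
            for j in(1,2,4):
                if not i&j: cv2.line(im,tuple(map(int,q[i])),tuple(map(int,q[i|j])),col,1)
    box((-73.5,-132,85),(73.5,140,93),(255,0,0)); box((-45,55,93),(45,73,115),(0,0,255))
    for y in(70,-70): box((-97,y-66,10),(-85,y+66,58),(0,255,255)); box((-113,y-10,32),(-97,y+10,52),(255,255,0))
    cv2.imwrite(f"pics/{n}_f.png",im)
E
```

```text
t 12.88 tcp [412.7 189.2 235. ] chest frame (np.float64(-237.3), np.float64(295.5), np.float64(235.0)) F [-0.1  0.2 -1.2] w -0.0
toolx yaw err 0.0025 toolz [ 0.007 -0.01  -1.   ] 14.0
```

View pics/et.png

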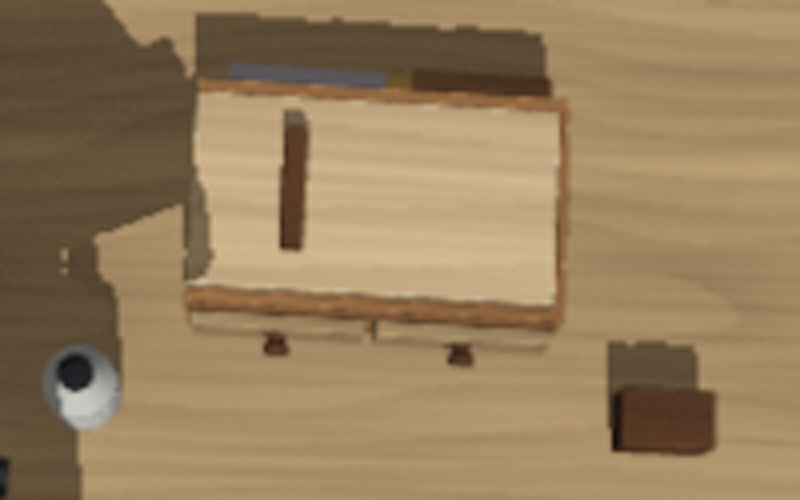

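View pics/et_f.png

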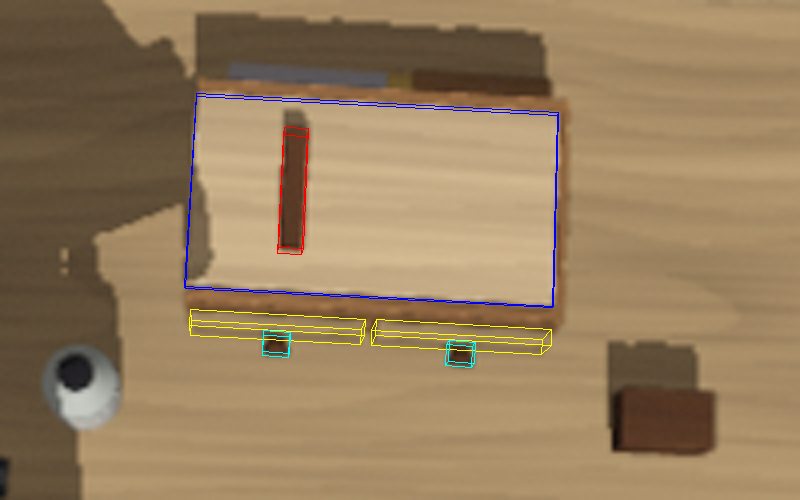

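View pics/es_f.png

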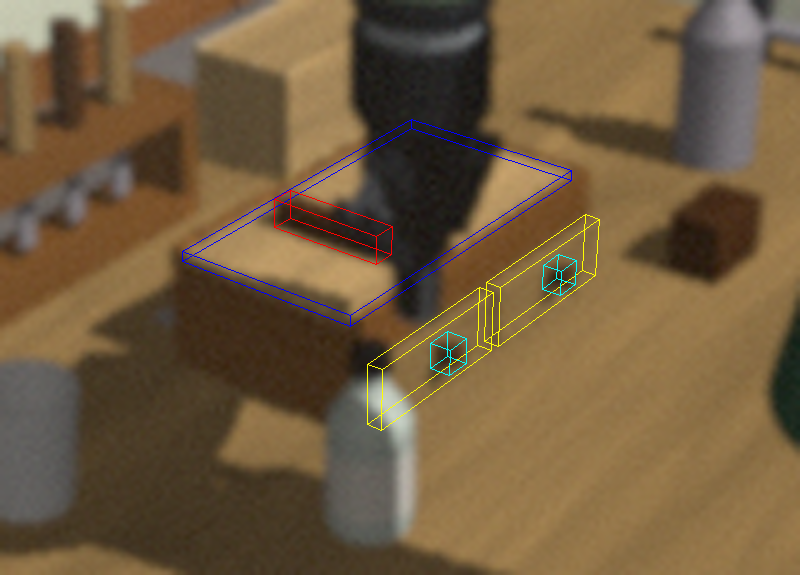

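```bash
python3 -c "
from rig import env
print(env.hand_in())"
```

```text
the job is handed in; nothing more can be done
None
```

The chest is closed up and the job is handed in at about 13 s. Handing in reports no verdict.

- **What I did:** I used the shut fingertips only. I pushed the right knob and then the left knob until each drawer met its hard stop, at 11 N and 7 N, with the tool stopping at nearly the same chest x for both. I then pushed the batten's left side until the board stopped, at 14 N against sliding friction of at most 4 N, and drew the arm clear.
- **Last pictures:** Both drawer fronts lie on the chest front. The board lies flat, touching the stop on the right and flush with the chest's left end. The glue and offcut are where they started, and nothing was seen to have moved in the areas I viewed. I did not view the plane and mallet again.
- **Disagreements:** In the overlay, the knobs sit about 2–5 mm deeper than my fitted "home" model. I put this down to error in the fit, since both drawers were stopped firmly. In the last side view the gripper hid part of the board.

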